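# Set out the copper coffee pots by size

### The job

Set the four copper coffee pots out for sale on the display board in order of size: one upright in the middle of each cork rest, the smallest on the rest next to the price card, the largest on the rest next to the tub of sugared nuts. Turn every handle to point straight across the board towards the robot, and leave the price card and the tub where they stand.

Things in the scene. Friction and masses are not known exactly. Their poses are not given: they have to be found in the camera images.
- pot_a_center (a point): The smallest of four like copper coffee pots with a long thin brass handle: a loose, upright round pot, 0.1 to 0.4 kg, outer diameter 46 mm, height 48 mm, straight-sided below, slightly waisted under the rim. The point is on the pot's axis, half-way up (24 mm above its base); z is up the axis, the handle points along its own -x. The handle (9 mm thick) leaves the wall at 38 mm height and rises gently, its end 89 mm from the axis and 55 mm above the base.
- pot_b_center (a point): The second smallest of four like copper coffee pots with a long thin brass handle: a loose, upright round pot, 0.1 to 0.4 kg, outer diameter 53 mm, height 57 mm, straight-sided below, slightly waisted under the rim. The point is on the pot's axis, half-way up (28.5 mm above its base); z is up the axis, the handle points along its own -x. The handle (9 mm thick) leaves the wall at 46 mm height and rises gently, its end 98 mm from the axis and 63 mm above the base.
- pot_c_center (a point): The second largest of four like copper coffee pots with a long thin brass handle: a loose, upright round pot, 0.1 to 0.4 kg, outer diameter 60 mm, height 66 mm, straight-sided below, slightly waisted under the rim. The point is on the pot's axis, half-way up (33 mm above its base); z is up the axis, the handle points along its own -x. The handle (9 mm thick) leaves the wall at 53 mm height and rises gently, its end 106 mm from the axis and 72 mm above the base.
- pot_d_center (a point): The largest of four like copper coffee pots with a long thin brass handle: a loose, upright round pot, 0.1 to 0.4 kg, outer diameter 67 mm, height 76 mm, straight-sided below, slightly waisted under the rim. The point is on the pot's axis, half-way up (38 mm above its base); z is up the axis, the handle points along its own -x. The handle (9 mm thick) leaves the wall at 61 mm height and rises gently, its end 114 mm from the axis and 81 mm above the base.
- pad0: Round cork rest, 84 mm across and 4 mm thick, the first of four from the robot's left, 115 mm apart in one straight row, all fixed on a dark wooden display board 18 mm high, 115 mm deep and 660 mm long, fixed to the table, that lies across the robot's front. The origin is the centre of its underside, so its top, where a pot stands, is 4 mm above the origin; y runs along the row to the robot's left, -x points across the board towards the robot.
- pad1: Round cork rest, 84 mm across and 4 mm thick, the second of four from the robot's left, 115 mm apart in one straight row, all fixed on a dark wooden display board 18 mm high, 115 mm deep and 660 mm long, fixed to the table, that lies across the robot's front. The origin is the centre of its underside, so its top, where a pot stands, is 4 mm above the origin; y runs along the row to the robot's left, -x points across the board towards the robot.
- pad2: Round cork rest, 84 mm across and 4 mm thick, the third of four from the robot's left, 115 mm apart in one straight row, all fixed on a dark wooden display board 18 mm high, 115 mm deep and 660 mm long, fixed to the table, that lies across the robot's front. The origin is the centre of its underside, so its top, where a pot stands, is 4 mm above the origin; y runs along the row to the robot's left, -x points across the board towards the robot.
- pad3: Round cork rest, 84 mm across and 4 mm thick, the fourth of four from the robot's left, 115 mm apart in one straight row, all fixed on a dark wooden display board 18 mm high, 115 mm deep and 660 mm long, fixed to the table, that lies across the robot's front. The origin is the centre of its underside, so its top, where a pot stands, is 4 mm above the origin; y runs along the row to the robot's left, -x points across the board towards the robot.
- card: Small price-card stand: a brass foot 30 by 54 mm with an upright blank gold-edged card 62 mm wide, 52 mm high in all. It stands loose on the board beyond one end of the row of cork rests, about 115 mm from the last rest, left or right. Origin at the centre of its underside.
- tub: Round tub of sugared nuts (brown, green and cream) with a white-rimmed flat lid, 69 mm across, 62 mm high, standing loose on the board beyond the other end of the row, about 115 mm from the last rest. Origin at the centre of its underside.

How it is judged (in metres and radians):
At the end, for the whole second after the job is handed in: Pots upright (0.1 rad), each within 13 mm of the centre of its cork rest, in order of size from the smallest next to the price card to the largest next to the tub; handles towards the robot within 0.35 rad of square to the row; all released and at rest (((horizontal distance between card and pad0 below 0.2 m and (horizontal distance between pot_a_center and pad0 below 0.013 m and height (world z) of pot_a_center between 0.041 and 0.051 m and angle between pot_a_center's own z axis and vertical below 0.1 rad and angle between the x axis of pot_a_center and the x axis of pad0, either way round below 0.35 rad and y of pad1 in the frame of pot_a_center below -0.05 m) and (horizontal distance between pot_b_center and pad1 below 0.013 m and height (world z) of pot_b_center between 0.0455 and 0.0555 m and angle between pot_b_center's own z axis and vertical below 0.1 rad and angle between the x axis of pot_b_center and the x axis of pad1, either way round below 0.35 rad and y of pad0 in the frame of pot_b_center above 0.05 m) and (horizontal distance between pot_c_center and pad2 below 0.013 m and height (world z) of pot_c_center between 0.05 and 0.06 m and angle between pot_c_center's own z axis and vertical below 0.1 rad and angle between the x axis of pot_c_center and the x axis of pad2, either way round below 0.35 rad and y of pad0 in the frame of pot_c_center above 0.05 m) and (horizontal distance between pot_d_center and pad3 below 0.013 m and height (world z) of pot_d_center between 0.055 and 0.065 m and angle between pot_d_center's own z axis and vertical below 0.1 rad and angle between the x axis of pot_d_center and the x axis of pad3, either way round below 0.35 rad and y of pad0 in the frame of pot_d_center above 0.05 m)) or (horizontal distance between card and pad3 below 0.2 m and (horizontal distance between pot_a_center and pad3 below 0.013 m and height (world z) of pot_a_center between 0.041 and 0.051 m and angle between pot_a_center's own z axis and vertical below 0.1 rad and angle between the x axis of pot_a_center and the x axis of pad3, either way round below 0.35 rad and y of pad0 in the frame of pot_a_center above 0.05 m) and (horizontal distance between pot_b_center and pad2 below 0.013 m and height (world z) of pot_b_center between 0.0455 and 0.0555 m and angle between pot_b_center's own z axis and vertical below 0.1 rad and angle between the x axis of pot_b_center and the x axis of pad2, either way round below 0.35 rad and y of pad0 in the frame of pot_b_center above 0.05 m) and (horizontal distance between pot_c_center and pad1 below 0.013 m and height (world z) of pot_c_center between 0.05 and 0.06 m and angle between pot_c_center's own z axis and vertical below 0.1 rad and angle between the x axis of pot_c_center and the x axis of pad1, either way round below 0.35 rad and y of pad0 in the frame of pot_c_center above 0.05 m) and (horizontal distance between pot_d_center and pad0 below 0.013 m and height (world z) of pot_d_center between 0.055 and 0.065 m and angle between pot_d_center's own z axis and vertical below 0.1 rad and angle between the x axis of pot_d_center and the x axis of pad0, either way round below 0.35 rad and y of pad1 in the frame of pot_d_center below -0.05 m))) and linear speed of each of pot_a, pot_b, pot_c, pot_d below 0.02 m/s and contact force between each of pot_a, pot_b, pot_c, pot_d and the fingers below 0.1 N); the robot touches nothing.
It fails at once if the price card is shifted or knocked over (distance of card from where it was at the start of the episode above 0.015 m or angle between card's own z axis and vertical above 0.3 rad).
It fails at once if the tub of sugared nuts is shifted or knocked over (distance of tub from where it was at the start of the episode above 0.015 m or angle between tub's own z axis and vertical above 0.3 rad).
It also fails if it takes over 109 s, if anything falls off the work surface, if the arm or the gripper's body presses on something with over 40 N, if the wrist force passes 120 N, or if a joint passes its speed limit or range.

### The arm

A 6-joint arm with a two-finger parallel gripper is mounted at the origin on the work surface. World frame = base frame: x ahead of the robot, y to its left, z up, the work surface at z = 0. Lengths are in m, angles in degrees, forces in N, time in s.
With the tool pointing down it reaches from about 0.3 to 0.75 m from the base axis. Payload 8.5 kg.
Tool frame: the origin (TCP) lies midway between the tips of the shut fingers; the grasp point (between the pads) lies env.tcp_to_grasp behind it (env.tcp_to_grasp is the distance from the TCP to the grasp point, in m); z points along the fingers, y is the line along which they close (so a half turn about z gives the same grasp; the last joint's range is limited). The gripper opens to 85 mm and grips with 20 to 120 N. Pads are 22 mm wide; open, the fingers measure 114 mm over their backs; the gripper's body (76 mm by 85 mm) begins 54 mm behind the grasp point. The pads swing forward as they close: fully open they stand 13 mm farther back than shut.
Start: joints at [-85.331, 21.807, 74.336, -0, 83.858, -12.336], TCP at [0.161, -0.526, 0.231] pointing down, gripper open.
Joint ranges: [-178.18, 178.18], [-50.72, 133.34], [12.68, 142.11], [-81.47, 261.47], [9.98, 163.14], [-165.26, 165.26]. Speed limits (degrees/s): [136.94, 136.94, 180, 180, 180, 180].

### API

Orientations are given as a 3x3 rotation matrix whose columns are the frame's x, y, z axes.
In Python, from rig import observe, optics, job, env gives the robot as it stands. The module is installed in compiled form; this text tells all that it offers.
- The arm moves only by the shell command python3 -m jog 'ROWS' [FORCE]. ROWS is JSON, a list of rows, each a list of 7 numbers: the turn, a rotation vector about the tool's x, y, z in rad, then the shift along the tool's x, y, z in m, then the opening in per cent of the stroke, from 0 (shut) to 100 (fully open). A call has 1 to 10 rows; each row shifts and turns the commanded pose from where the row before left it, along the tool's axes as they then stand; what a row does not reach is not made up. A row lasts 1/8 s, in which the tool goes at most 62.5 mm and 10.7 degrees, less where a joint would pass 70% of its speed; a pose out of reach is approached as far as the arm can. A call is refused whole if a number of a shift passes 0.0625 or a number of a turn 0.188, either way. A call with a gripper value outside its range is refused whole. The fingers move at their own pace and stop on an object; FORCE is the grip in N (left out, the last holds). Time passes only in rows, so rows that do not move let the fingers close. It gives the time, the measured TCP pose, the force, the opening and the grip force at its end, in the units of the state.
- observe(): the state, without advancing time (a new reading comes with each control period).
- optics.get_image(name): name is "scene" or "top" or "wrist"; returns a dict with "pixels" (400x640x3 uint8, red, green, blue), "mtx" (3x3 intrinsics, pixels), "dist_coeffs" ([k1, k2, p1, p2, k3] as OpenCV has them; the pictures are not rectified), "rvec" (rotation vector, rad) and "tvec" (3), from world to camera coordinates, as OpenCV has them. Camera axes: x right, y down, z forward; pixel columns grow to the right and rows downward; lengths in m; the calibration is good to about 2 mm. A picture is of the moment at which its call begins. There is no depth.
- job.close_job(): hands the job in; it is judged then, once.
The state is a dict: "time_s": time; "q": joint angles; "qvel": joint speeds; "joint_efforts": joint torques, N m; "position": TCP position; "tool_rot": TCP orientation; "ft_force": force on the tool from outside, world axes, zero at the start; "wrist_torque": the same for the moment, N m; "grip_width": finger opening in m; "gripper_force": force on a finger pad.
Only numpy, scipy, OpenCV 4.12 (cv2) and the standard library are available. Lean on these libraries where they do the work, as an engineer would, in place of code of your own. Each camera call takes 0.05 s, during which the arm holds its last target. There are 200 camera calls.

## Working session

There is one attempt and no reset: what is moved stays moved. The work goes in short steps, Python scripts to look and compute and a shell command to move; the robot and the scene stay as the last step left them, time stands still between calls to the robot, and variables do not carry over. Pictures are saved under pics/ and viewed, at most 14 in all, crops included, and the job is handed in when it is done.

```bash
mkdir -p pics; python3 - <<'E'
from rig import observe, optics, job, env
import cv2
s=observe(); print({k:s[k] for k in ("time_s","position","tool_rot","grip_width")}, env.tcp_to_grasp)
for n in("top","scene"):
    im=optics.get_image(n); cv2.imwrite(f"pics/{n}0.png",im["pixels"][:,:,::-1]); print(n,im["mtx"],im["dist_coeffs"],im["rvec"],im["tvec"])
E
```

```text
{'time_s': 0.0, 'position': array([ 0.16084928, -0.52564704,  0.23072014]), 'tool_rot': array([[ 9.56264787e-01,  2.92502391e-01, -9.49529888e-05],
       [ 2.92502218e-01, -9.56263753e-01,  1.44493734e-03],
       [ 3.31847524e-04, -1.40951665e-03, -9.99998952e-01]]), 'grip_width': 0.08524981014161849} 0.0187
top [[373.04349112   0.         319.35357361]
 [  0.         373.04349112 198.85116726]
 [  0.           0.           1.        ]] [-0.0524499  0.         0.         0.         0.       ] [ 2.20246563 -2.16683158  0.07420569] [0.01828376 0.54031424 1.02960847]
scene [[366.77436777   0.         330.44740175]
 [  0.         366.77436777 198.3974087 ]
 [  0.           0.           1.        ]] [-0.08261937  0.          0.          0.          0.        ] [ 0.67424745  2.78654896 -0.84388827] [ 0.47866967 -0.18941962  1.06256471]
```

View pics/top0.png

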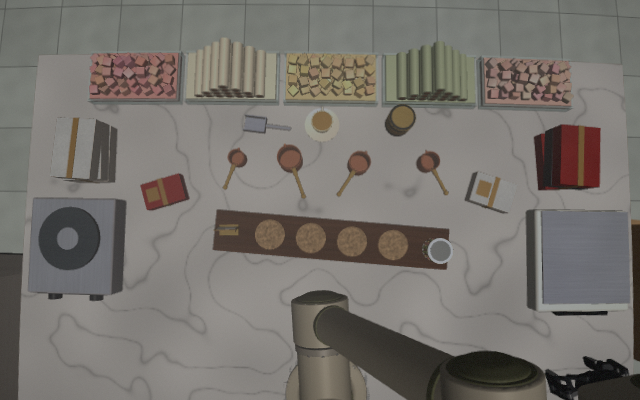

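View pics/scene0.png

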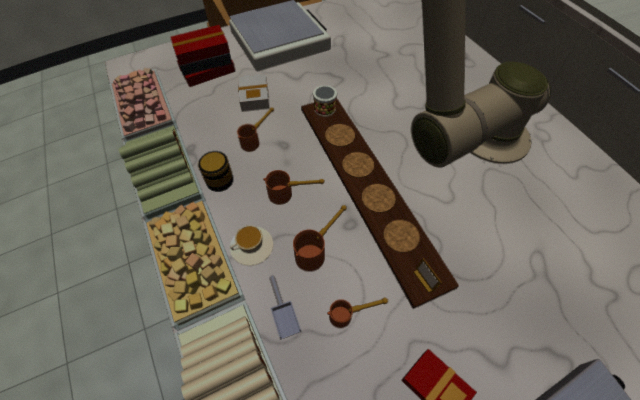

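The top view shows the card at (228,230), which is the robot's left, so pad0 takes the smallest pot. The tub is at (440,250). By size in both views the pots are a (237,157), d (290,157), c (358,160) and b (428,160), with handles pointing roughly towards the robot. The rests are at about (269,234), (310,238), (351,241) and (393,244).

```bash
cat > h.py <<'E'
import cv2, numpy as np
from rig import observe, optics, job, env
H=dict(a=.048,b=.057,c=.066,d=.076); D=dict(a=.046,b=.053,c=.060,d=.067); HE=dict(a=(.055,.089),b=(.063,.098),c=(.072,.106),d=(.081,.114))
def ray(im,px,z):
    R=cv2.Rodrigues(np.array(im["rvec"],float))[0]; C=-R.T@np.array(im["tvec"],float).ravel()
    u=cv2.undistortPoints(np.array(px,float).reshape(-1,1,2),im["mtx"],np.array(im["dist_coeffs"],float)).reshape(-1,2)
    d=np.c_[u,np.ones(len(u))]@R
    return C+d*((z-C[2])/d[:,2])[:,None]
def blobs(im,lo,hi,amin):
    hsv=cv2.cvtColor(im["pixels"],cv2.COLOR_RGB2HSV)
    m=cv2.inRange(hsv,np.array(lo),np.array(hi))
    n,l,st,c=cv2.connectedComponentsWithStats(m)
    return [(st[i],c[i],l==i) for i in range(1,n) if st[i,4]>=amin]
E
python3 - <<'E'
from h import *
im=optics.get_image("top"); hsv=cv2.cvtColor(im["pixels"],cv2.COLOR_RGB2HSV)
for n,p in dict(a=(237,157),ahandle=(228,180),d=(290,158),dh=(297,180),dend=(301,196),pad=(269,234),board=(255,225),card=(228,230)).items(): print(n,hsv[p[1]-1:p[1]+2,p[0]-1:p[0]+2].reshape(-1,3).mean(0).round(), hsv[p[1],p[0]])
R=cv2.Rodrigues(np.array(im["rvec"]))[0]; print("cam",-R.T@np.array(im["tvec"]).ravel())
print(ray(im,[(269,234),(310,238),(351,241),(393,244)],.022).round(4))
print(ray(im,[(228,230),(440,250)],.05).round(3))
for lo,hi in (((0,90,60),(9,255,220)),((10,90,60),(22,255,255))):
    for st,c,_ in blobs(im,lo,hi,15):
        if 130<c[1]<260 and 200<c[0]<460: print(lo[0],st,c.round(1))
E
```

```text
a [  9. 101. 118.] [ 10 102 118]
ahandle [ 18.  86. 119.] [ 19 107 117]
d [  9. 102. 120.] [  9 104 120]
dh [ 18.  93. 115.] [ 19 108 118]
dend [ 17.  59. 119.] [ 17  60 110]
pad [ 15.  84. 112.] [ 15  82 106]
board [11. 76. 74.] [11 68 75]
card [ 18.  90. 113.] [ 19  98 117]
cam [0.46657823 0.02425148 1.0649338 ]
[[ 0.4392  0.1659  0.022 ]
 [ 0.4301  0.0513  0.022 ]
 [ 0.4236 -0.0629  0.022 ]
 [ 0.417  -0.1801  0.022 ]]
[[ 0.449  0.274  0.05 ]
 [ 0.404 -0.303  0.05 ]]
0 [277 145   9  14  21] [280.3 150.8]
0 [279 150  22  20 258] [290.  158.8]
0 [232 152  12  13 102] [237.8 157.8]
0 [349 155  19  17 205] [357.9 163.1]
0 [421 154  13  17 134] [426.6 161.9]
10 [224 161  14  28  75] [230.1 173.4]
10 [290 165  15  33 100] [297.1 179.3]
10 [430 165  18  30  81] [438.5 179.4]
10 [337 166  20  30  92] [347.1 180.2]
10 [219 224  20   3  33] [229.3 224.7]
10 [219 229  20   7 100] [228.2 232. ]
10 [380 238   6   7  18] [382.7 241.2]
10 [401 245   7  12  35] [404.  250.1]
10 [379 246  11   6  24] [384.4 248.7]
10 [346 251   8   5  17] [349.6 253.5]
10 [384 253  10   8  29] [389.2 255.9]
```

```bash
python3 - <<'E'
from h import *
im=optics.get_image("top")
P=[]
for st,c,m in blobs(im,(11,60,92),(17,150,180),300):
    if 215<c[1]<265: 
        h=cv2.convexHull(np.argwhere(m)[:,::-1].astype(np.int32)); e=cv2.fitEllipse(h); w=ray(im,[e[0]],.022)[0]; P.append(w); print("pad",st,np.round(e[0],1),np.round(e[1],1),w.round(4))
hs=[c for c in blobs(im,(10,90,60),(22,255,255),60) if 160<c[1][1]<200 and 215<c[1][0]<460]
bs=[c for c in blobs(im,(0,90,60),(9,255,220),60) if 140<c[1][1]<180 and 215<c[1][0]<460]
for (st,c,m),n in zip(sorted(bs,key=lambda t:t[1][0]),"adcb"):
    hm=min(hs,key=lambda t:np.hypot(*(t[1]-c)))[2]
    p=ray(im,[c],.8*H[n])[0]
    hp=np.argwhere(hm)[:,::-1]; d=np.hypot(*(hp-c).T); t=hp[d>d.max()-1.5].mean(0)
    e=ray(im,[t],HE[n][0])[0]
    v=p-e; print(n,p.round(4),"hlen",np.hypot(*v[:2]).round(4),HE[n][1],"yaw",np.degrees(np.arctan2(v[1],v[0])).round(1), "from tip",(e+v/np.hypot(*v[:2])*HE[n][1]).round(4))
E
```

```text
pad [255 219  30  31 711] [269.4 234. ] [29.6 30. ] [0.4393 0.1649 0.022 ]
pad [296 223  30  30 716] [310.4 237.5] [29.6 30.1] [0.4315 0.0503 0.022 ]
pad [337 226  30  31 709] [351.6 241. ] [29.6 30. ] [ 0.4235 -0.0644  0.022 ]
pad [378 230  30  30 709] [392.6 244.4] [29.5 30. ] [ 0.4158 -0.1791  0.022 ]
a [0.6496 0.2573 0.0384] hlen 0.0902 0.089 yaw -18.9 from tip [0.6485 0.2577 0.0386]
d [0.6448 0.1092 0.0608] hlen 0.1111 0.114 yaw 20.8 from tip [0.6475 0.1102 0.0603]
c [ 0.6374 -0.0776  0.0528] hlen 0.1036 0.106 yaw -32.0 from tip [ 0.6394 -0.0789  0.0524]
b [ 0.6453 -0.2683  0.0456] hlen 0.0996 0.098 yaw 28.6 from tip [ 0.6439 -0.2691  0.0459]
```

```bash
cat >> h.py <<'E'
def plan(pos,yaw,step=.055):
    s=observe(); R=np.array(s["tool_rot"]); p=np.array(s["position"])
    y0=np.degrees(np.arctan2(R[1,0],R[0,0])); dy=yaw-y0; th=np.radians(yaw); d=np.array(pos)-p
    x,y,z=d[0]*np.cos(th)+d[1]*np.sin(th), d[0]*np.sin(th)-d[1]*np.cos(th), -d[2]
    n=int(np.ceil(np.linalg.norm([x,y,z])/step)) or 1; k=int(np.ceil(abs(dy)/10)) or 1
    print("t",s["time_s"],"at",p.round(4),"yaw",y0.round(2),"tilt",R[:2,2].round(4),"w",round(float(s["grip_width"]),4),"gf",s["gripper_force"])
    print(f"turn z {-np.radians(dy):.4f} = {k} x {-np.radians(dy)/k:.4f};  shift tool {x:.4f} {y:.4f} {z:.4f} = {n} x {x/n:.4f} {y/n:.4f} {z/n:.4f}")
E
python3 -c "
from h import *; plan((.615,-.285,.2),28.6)"
```

```text
t 0.2 at [ 0.1608 -0.5258  0.231 ] yaw 17.01 tilt [-0.0001  0.0008] w 0.0856 gf 0.0
turn z -0.2023 = 2 x -0.1012;  shift tool 0.5140 0.0060 0.0310 = 10 x 0.0514 0.0006 0.0031
```

```bash
python3 -m jog '[[0,0,-0.1012,0,0,0,100],[0,0,-0.1012,0,0,0,100],[0,0,0,0.055,0.0006,0.003,100],[0,0,0,0.055,0.0006,0.003,100],[0,0,0,0.055,0.0006,0.003,100],[0,0,0,0.055,0.0006,0.003,100],[0,0,0,0.055,0.0006,0.003,100],[0,0,0,0.055,0.0006,0.003,100],[0,0,0,0.055,0.0006,0.003,100],[0,0,0,0.055,0.0006,0.003,100]]'
python3 -m jog '[[0,0,0,0.055,0.0006,0.004,100],[0,0,0,0.02,0.001,0.004,100],[0,0,0,0,0,0,100]]'
python3 - <<'E'
from h import *
plan((.6446,-.2687,.2),28.6)
im=optics.get_image("wrist"); cv2.imwrite("pics/w1.png",im["pixels"][:,:,::-1])
E
```

```text
time_s: 1.45
position: [0.5509, -0.3184, 0.207]
tool_rot: [[0.878, 0.479, -0.0], [0.479, -0.878, 0.0], [-0.0, -0.0, -1.0]]
ft_force: [-0.1, -0.8, -0.6]
grip_width: 0.0855
gripper_force: 0.0
time_s: 1.82
position: [0.6167, -0.284, 0.1982]
tool_rot: [[0.877, 0.48, -0.001], [0.481, -0.877, 0.001], [-0.001, -0.001, -1.0]]
ft_force: [-1.4, -0.9, 0.2]
grip_width: 0.0856
gripper_force: 0.0
t 1.825 at [ 0.6167 -0.284   0.1982] yaw 28.72 tilt [-0.0013  0.0009] w 0.0856 gf 0.0
turn z 0.0021 = 1 x 0.0021;  shift tool 0.0318 -0.0001 -0.0018 = 1 x 0.0318 -0.0001 -0.0018
```

View pics/w1.png

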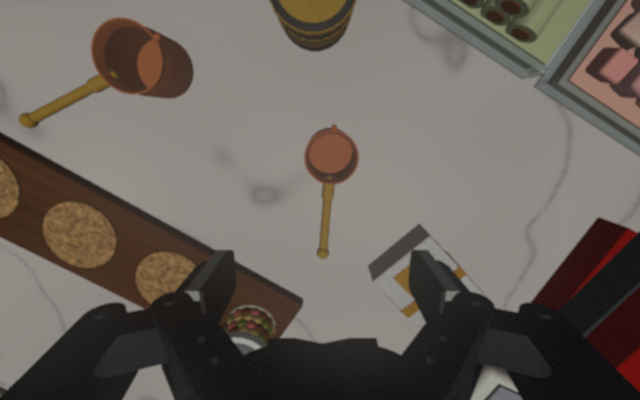

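The wrist view shows pot b with its rim at (331,155) and its handle end at (323,254). The white box's corner is at (370,275), clear of the right finger. Pot c is at upper left. I'll refine b from this view.

```bash
cat >> h.py <<'E'
def pots(near=None,im=None):
    """wrist view: pots from copper blob (rim ellipse) and brass handle end"""
    im=im or optics.get_image("wrist"); out=[]
    bs=blobs(im,(0,90,40),(10,255,255),500); hs=blobs(im,(13,110,40),(25,255,255),200)
    for n in near:
        for st,c,m in bs:
            hull=cv2.convexHull(np.argwhere(m)[:,::-1].astype(np.int32)); (cx,cy),(w,h),_=cv2.fitEllipse(hull)
            w0=ray(im,[(cx,cy)],H[n])[0]
            w1=ray(im,[(cx+w/2,cy),(cx-w/2,cy),(cx,cy-h/2),(cx,cy+h/2)],H[n]); dia=(np.hypot(*(w1[0]-w1[1])[:2]),np.hypot(*(w1[2]-w1[3])[:2]))
            hh=[t for t in hs if np.hypot(*(t[1]-(cx,cy)))<1.6*max(w,h)]
            if not hh: continue
            hm=min(hh,key=lambda t:np.hypot(*(t[1]-(cx,cy))))[2]; hp=np.argwhere(hm)[:,::-1]; d=np.hypot(*(hp-(cx,cy)).T); t=hp[d>d.max()-3].mean(0)
            e=ray(im,[t],HE[n][0])[0]; v=w0-e; L=np.hypot(*v[:2])
            print(n,"px",(round(cx),round(cy)),"rim",w0.round(4),"dia",np.round(dia,4),D[n],"hlen",L.round(4),HE[n][1],"yaw",np.degrees(np.arctan2(v[1],v[0])).round(1),"fromtip",(e+v/L*HE[n][1]).round(4))
E
python3 - <<'E'
from h import *
pots("b")
E
```

```text
b px (139, 59) rim [ 0.6421 -0.0869  0.057 ] dia [0.0633 0.0886] 0.053 hlen 0.1246 0.098 yaw -36.6 fromtip [ 0.6208 -0.0711  0.0583]
b px (330, 154) rim [ 0.6498 -0.276   0.057 ] dia [0.0506 0.055 ] 0.053 hlen 0.1038 0.098 yaw 23.9 fromtip [ 0.6445 -0.2784  0.0573]
b px (588, 256) rim [ 0.6871 -0.5697  0.057 ] dia [0.0444 0.185 ] 0.053 hlen 0.2059 0.098 yaw -55.4 fromtip [ 0.6258 -0.4809  0.0601]
```

```bash
python3 -c "
from h import *; plan((.646,-.2765,.004),24.2)"
```

```text
t 1.925 at [ 0.6155 -0.2854  0.1992] yaw 28.59 tilt [-0.0006  0.0001] w 0.0851 gf 0.0
turn z 0.0765 = 1 x 0.0765;  shift tool 0.0315 0.0044 0.1952 = 4 x 0.0079 0.0011 0.0488
```

```bash
python3 -m jog '[[0,0,0.0765,0,0,0,100],[0,0,0,0.0315,0.0044,0.02,100],[0,0,0,0,0,0.055,100],[0,0,0,0,0,0.055,100],[0,0,0,0,0,0.045,100],[0,0,0,0,0,0.020,100],[0,0,0,0,0,0,100]]' 30
python3 -m jog '[[0,0,0,0,0,0,20],[0,0,0,0,0,0,20],[0,0,0,0,0,0,20],[0,0,0,0,0,0,20],[0,0,0,0,0,0,20],[0,0,0,0,0,0,20]]' 30
```

```text
time_s: 2.8
position: [0.6461, -0.2767, 0.0042]
tool_rot: [[0.912, 0.409, -0.001], [0.409, -0.912, 0.0], [-0.001, -0.001, -1.0]]
ft_force: [-0.1, -0.4, 0.9]
grip_width: 0.0857
gripper_force: 0.0
time_s: 3.55
position: [0.6474, -0.2767, 0.0065]
tool_rot: [[0.912, 0.41, 0.003], [0.41, -0.912, -0.002], [0.002, 0.003, -1.0]]
ft_force: [-0.7, -1.0, 7.4]
grip_width: 0.0523
gripper_force: 30.7
```

```bash
python3 -m jog '[[0,0,0,0,0,-0.05,20],[0,0,0,0,0,-0.05,20],[0,0,0,0,0,-0.05,20],[0,0,0.16,0,0,0,20],[0,0,0.16,0,0,0,20],[0,0,0.17,0,0,0,20],[0,0,0,0,0,0,20]]'
python3 -c "
from h import *; plan((.4315,.0503,.15),-3.9)"
```

```text
time_s: 4.42
position: [0.6465, -0.276, 0.1546]
tool_rot: [[0.998, -0.066, 0.0], [-0.066, -0.998, -0.0], [0.0, 0.0, -1.0]]
ft_force: [-0.8, -0.1, -1.4]
grip_width: 0.0524
gripper_force: 32.5
t 4.425 at [ 0.6465 -0.276   0.1546] yaw -3.77 tilt [ 0.0002 -0.0001] w 0.0524 gf 32.46583878993988
turn z 0.0023 = 1 x 0.0023;  shift tool -0.2367 -0.3109 0.0046 = 8 x -0.0296 -0.0389 0.0006
```

```bash
python3 -m jog '[[0,0,0,-0.0296,-0.0389,0,20],[0,0,0,-0.0296,-0.0389,0,20],[0,0,0,-0.0296,-0.0389,0,20],[0,0,0,-0.0296,-0.0389,0,20],[0,0,0,-0.0296,-0.0389,0,20],[0,0,0,-0.0296,-0.0389,0,20],[0,0,0,-0.0296,-0.0389,0,20],[0,0,0,-0.0296,-0.0389,0,20],[0,0,0,0,0,0.04,20],[0,0,0,0,0,0.04,20]]'
python3 -m jog '[[0,0,0,0,0,0.028,20],[0,0,0,0,0,0.01,20],[0,0,0,0,0,0,20]]'
python3 -c "
from h import *; plan((.4315,.0503,.0285),-3.9)"
```

```text
time_s: 5.68
position: [0.4315, 0.0508, 0.0743]
tool_rot: [[0.998, -0.062, 0.003], [-0.062, -0.998, -0.001], [0.003, 0.0, -1.0]]
ft_force: [-0.0, 0.1, -1.2]
grip_width: 0.0521
gripper_force: 32.7
time_s: 6.05
position: [0.4315, 0.0503, 0.0366]
tool_rot: [[0.998, -0.066, 0.0], [-0.066, -0.998, 0.0], [0.0, -0.0, -1.0]]
ft_force: [0.3, -0.8, -0.7]
grip_width: 0.0523
gripper_force: 32.6
t 6.05 at [0.4315 0.0503 0.0366] yaw -3.77 tilt [0.0001 0.    ] w 0.0523 gf 32.576637268066406
turn z 0.0023 = 1 x 0.0023;  shift tool -0.0000 -0.0000 0.0081 = 1 x -0.0000 -0.0000 0.0081
```

```bash
python3 -m jog '[[0,0,0,0,0,0.005,20],[0,0,0,0,0,0.003,20],[0,0,0,0,0,0,20],[0,0,0,0,0,0,20]]'; python3 -m jog '[[0,0,0,0,0,0.002,20],[0,0,0,0,0,0,20]]'
```

```text
time_s: 6.55
position: [0.4313, 0.0503, 0.0285]
tool_rot: [[0.998, -0.067, 0.0], [-0.067, -0.998, -0.0], [0.0, 0.0, -1.0]]
ft_force: [-0.0, -0.9, -1.1]
grip_width: 0.0524
gripper_force: 32.6
time_s: 6.8
position: [0.4314, 0.0503, 0.0283]
tool_rot: [[0.998, -0.067, 0.002], [-0.067, -0.998, -0.001], [0.002, 0.0, -1.0]]
ft_force: [-8.6, 0.6, 31.3]
grip_width: 0.0526
gripper_force: 35.3
```

```bash
python3 -m jog '[[0,0,0,0,0,-0.002,20],[0,0,0,0,0,0,60],[0,0,0,0,0,0,100],[0,0,0,0,0,0,100],[0,0,0,0,0,0,100],[0,0,0,0,0,-0.04,100],[0,0,0,0,0,-0.06,100],[0,0,0,0,0,-0.06,100],[0,0,0,0,0,0,100]]'
python3 - <<'E'
from h import *
plan((.605,-.057,.2),-32)
im=optics.get_image("wrist"); cv2.imwrite("pics/w2.png",im["pixels"][:,:,::-1])
E
```

```text
time_s: 7.92
position: [0.4329, 0.0501, 0.1921]
tool_rot: [[0.998, -0.067, 0.009], [-0.067, -0.998, -0.001], [0.009, 0.001, -1.0]]
ft_force: [-0.6, 0.2, -0.7]
grip_width: 0.0852
gripper_force: 0.0
t 7.925 at [0.4329 0.0501 0.1921] yaw -3.85 tilt [ 0.0087 -0.0013] w 0.0852 gf 0.0
turn z 0.4914 = 3 x 0.1638;  shift tool 0.2027 -0.0003 -0.0079 = 4 x 0.0507 -0.0001 -0.0020
```

View pics/w2.png

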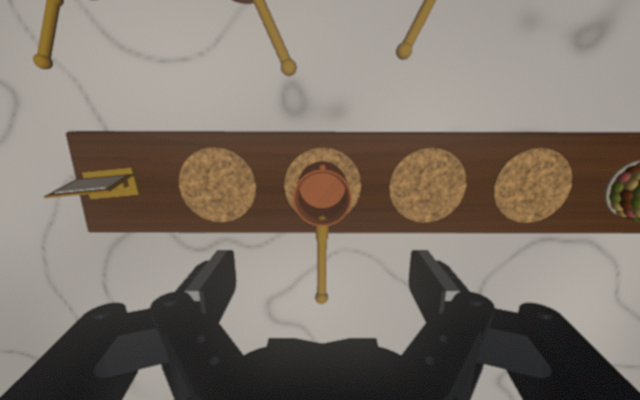

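Pot b stands on pad1 with its rim at (321,192) and its handle straight down the picture to (321,297). The rests are at (218,185), (322,185), (428,185) and (533,185). I'll check the placement numerically.

```bash
python3 - <<'E'
from h import *
im=optics.get_image("wrist")
bs=[b for b in blobs(im,(0,90,40),(10,255,255),500)]
for st,c,m in bs:
    hull=cv2.convexHull(np.argwhere(m)[:,::-1].astype(np.int32)); e=cv2.fitEllipse(hull); w=ray(im,[e[0]],.079)[0]; print("pot",np.round(e,1) if 0 else (np.round(e[0],1),np.round(e[1],1)),w.round(4))
print("tip->axis",ray(im,[(321,297)],.085)[0].round(4))
hsv=cv2.cvtColor(im["pixels"],cv2.COLOR_RGB2HSV); print(hsv[185,218],hsv[150,267],hsv[190,428],hsv[150,390],hsv[185,380])
for st,c,m in blobs(im,(10,50,85),(20,200,255),1500):
    hull=cv2.convexHull(np.argwhere(m)[:,::-1].astype(np.int32)); e=cv2.fitEllipse(hull); print("pad",np.round(e[0],1),np.round(e[1],1),ray(im,[e[0]],.022)[0].round(4))
E
```

```text
pot (array([321.8, 195. ]), array([54.9, 67.5])) [0.4342 0.0492 0.079 ]
tip->axis [0.3338 0.0567 0.085 ]
[ 16 124 136] [ 11 117  87] [ 16 123 145] [ 12 113  88] [ 13 124  76]
pad [307.2 203.2] [197.2 460.1] [0.4107 0.0668 0.022 ]
pad [535.  183.6] [71.1 86.7] [ 0.4161 -0.1812  0.022 ]
```

Pot b is on pad1 to about 2 mm. Next is c.

```bash
python3 -m jog '[[0,0,0.164,0,0,0,100],[0,0,0.164,0,0,0,100],[0,0,0.164,0,0,0,100],[0,0,0,0.051,0,-0.002,100],[0,0,0,0.051,0,-0.002,100],[0,0,0,0.051,0,-0.002,100],[0,0,0,0.051,0,-0.002,100],[0,0,0,0,0,0,100],[0,0,0,0,0,0,100]]'
python3 - <<'E'
from h import *
pots("c")
E
```

```text
time_s: 9.15
position: [0.6033, -0.0576, 0.1945]
tool_rot: [[0.848, -0.531, -0.004], [-0.531, -0.848, 0.001], [-0.004, 0.001, -1.0]]
ft_force: [-0.2, -0.1, 0.1]
grip_width: 0.0854
gripper_force: 0.0
c px (321, 144) rim [ 0.6416 -0.0826  0.066 ] dia [0.0574 0.0619] 0.06 hlen 0.1119 0.106 yaw -31.9 fromtip [ 0.6367 -0.0795  0.0663]
c px (161, 233) rim [0.6519 0.0984 0.066 ] dia [0.077  0.1061] 0.06 hlen 0.0455 0.106 yaw 13.1 fromtip [0.7108 0.1121 0.058 ]
```

```bash
python3 -c "
from h import *; plan((.638,-.0805,.010),-32)"
```

```text
t 9.2 at [ 0.6032 -0.0573  0.1951] yaw -32.02 tilt [-0.0027  0.0009] w 0.0853 gf 0.0
turn z -0.0004 = 1 x -0.0004;  shift tool 0.0418 0.0012 0.1851 = 4 x 0.0104 0.0003 0.0463
```

```bash
python3 -m jog '[[0,0,0,0.0418,0.0012,0.02,100],[0,0,0,0,0,0.055,100],[0,0,0,0,0,0.055,100],[0,0,0,0,0,0.040,100],[0,0,0,0,0,0.015,100],[0,0,0,0,0,0,100],[0,0,0,0,0,0,20],[0,0,0,0,0,0,20],[0,0,0,0,0,0,20],[0,0,0,0,0,0,20]]' 30
python3 -m jog '[[0,0,0,0,0,0,20]]' 30
```

```text
time_s: 10.45
position: [0.64, -0.0812, 0.0135]
tool_rot: [[0.848, -0.531, 0.004], [-0.531, -0.848, -0.001], [0.003, -0.001, -1.0]]
ft_force: [-0.0, 1.2, 6.5]
grip_width: 0.0595
gripper_force: 32.4
time_s: 10.58
position: [0.64, -0.0812, 0.0135]
tool_rot: [[0.848, -0.531, 0.004], [-0.531, -0.848, -0.001], [0.003, -0.001, -1.0]]
ft_force: [0.4, 1.4, 6.1]
grip_width: 0.0596
gripper_force: 32.4
```

```bash
python3 -m jog '[[0,0,0,0,0,-0.05,20],[0,0,0,0,0,-0.05,20],[0,0,0,0,0,-0.05,20],[0,0,-0.163,0,0,0,20],[0,0,-0.163,0,0,0,20],[0,0,-0.163,0,0,0,20],[0,0,0,0,0,0,20]]'
python3 -c "
from h import *; plan((.423,-.065,.16),-3.9)"
```

```text
time_s: 11.45
position: [0.6388, -0.0811, 0.1618]
tool_rot: [[0.997, -0.072, 0.0], [-0.072, -0.997, -0.0], [0.0, 0.0, -1.0]]
ft_force: [-0.1, -0.5, -1.3]
grip_width: 0.0593
gripper_force: 34.4
t 11.45 at [ 0.6388 -0.0811  0.1618] yaw -4.11 tilt [ 0.0004 -0.0002] w 0.0593 gf 34.43295121192932
turn z -0.0037 = 1 x -0.0037;  shift tool -0.2164 -0.0014 0.0018 = 4 x -0.0541 -0.0003 0.0004
```

```bash
python3 -m jog '[[0,0,0,-0.054,-0.0003,0,20],[0,0,0,-0.054,-0.0003,0,20],[0,0,0,-0.054,-0.0003,0,20],[0,0,0,-0.054,-0.0003,0,20],[0,0,0,0,0,0.05,20],[0,0,0,0,0,0.048,20],[0,0,0,0,0,0.02,20],[0,0,0,0,0,0.005,20],[0,0,0,0,0,0,20],[0,0,0,0,0,0,20]]'
python3 -c "
from h import *; plan((.423,-.065,.0355),-3.9)"
```

```text
time_s: 12.7
position: [0.4242, -0.065, 0.0393]
tool_rot: [[0.997, -0.071, 0.002], [-0.071, -0.997, -0.001], [0.002, 0.001, -1.0]]
ft_force: [0.7, 0.0, -2.6]
grip_width: 0.0593
gripper_force: 34.2
t 12.7 at [ 0.4242 -0.065   0.0393] yaw -4.07 tilt [ 0.0019 -0.0009] w 0.0593 gf 34.23425495624542
turn z -0.0029 = 1 x -0.0029;  shift tool -0.0012 0.0001 0.0038 = 1 x -0.0012 0.0001 0.0038
```

```bash
python3 -m jog '[[0,0,0,-0.001,0,0.003,20],[0,0,0,0,0,0.0012,20],[0,0,0,0,0,0,20]]'; python3 -m jog '[[0,0,0,0,0,0,60],[0,0,0,0,0,0,100],[0,0,0,0,0,0,100],[0,0,0,0,0,0,100],[0,0,0,0,0,-0.04,100],[0,0,0,0,0,-0.06,100],[0,0,0,0,0,-0.06,100],[0,0,0,0,0,0,100]]'
python3 - <<'E'
from h import *
plan((.607,.095,.2),20.8)
im=optics.get_image("wrist"); cv2.imwrite("pics/w3.png",im["pixels"][:,:,::-1])
E
```

```text
time_s: 13.08
position: [0.4228, -0.0648, 0.0354]
tool_rot: [[0.998, -0.07, 0.002], [-0.07, -0.998, -0.001], [0.002, 0.001, -1.0]]
ft_force: [-4.2, 0.2, 17.8]
grip_width: 0.0598
gripper_force: 36.2
time_s: 14.08
position: [0.4241, -0.0653, 0.1978]
tool_rot: [[0.998, -0.07, 0.008], [-0.07, -0.998, -0.004], [0.008, 0.003, -1.0]]
ft_force: [0.1, -0.3, -1.4]
grip_width: 0.0853
gripper_force: 0.0
t 14.075 at [ 0.4241 -0.0653  0.1978] yaw -4.02 tilt [ 0.0079 -0.0036] w 0.0853 gf 0.0
turn z -0.4332 = 3 x -0.1444;  shift tool 0.2279 -0.0849 -0.0022 = 5 x 0.0456 -0.0170 -0.0004
```

View pics/w3.png

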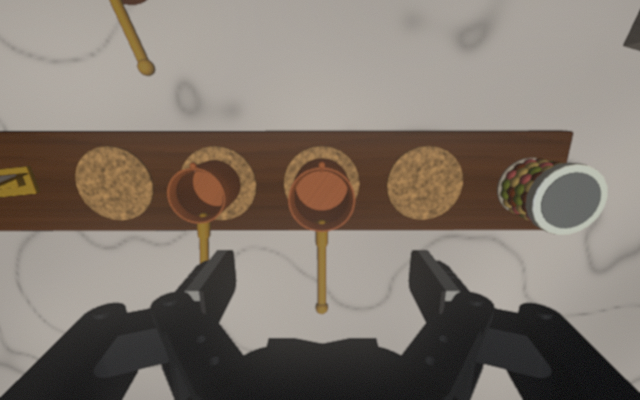

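Pot c stands on pad2 with its rim at (322,195) and its handle straight to (321,308). The tub at (567,197) is undisturbed. Next is d.

```bash
python3 -m jog '[[0,0,-0.1444,0,0,0,100],[0,0,-0.1444,0,0,0,100],[0,0,-0.1444,0,0,0,100],[0,0,0,0.0456,-0.017,-0.001,100],[0,0,0,0.0456,-0.017,-0.001,100],[0,0,0,0.0456,-0.017,-0.001,100],[0,0,0,0.0456,-0.017,-0.001,100],[0,0,0,0.0456,-0.017,-0.001,100],[0,0,0,0,0,0,100],[0,0,0,0,0,0,100]]'
python3 - <<'E'
from h import *
pots("d")
E
```

```text
time_s: 15.38
position: [0.6048, 0.0954, 0.1975]
tool_rot: [[0.935, 0.355, -0.003], [0.355, -0.935, -0.0], [-0.003, -0.001, -1.0]]
ft_force: [0.2, -0.6, 0.7]
grip_width: 0.0857
gripper_force: 0.0
d px (180, 80) rim [0.6548 0.2405 0.076 ] dia [0.0438 0.0526] 0.067 hlen 0.0883 0.114 yaw -20.6 fromtip [0.6789 0.2315 0.0745]
d px (14, 104) rim [0.5853 0.3688 0.076 ] dia [0.0587 0.0753] 0.067 hlen 0.1339 0.114 yaw 110.3 fromtip [0.5922 0.3501 0.0767]
d px (324, 141) rim [0.6507 0.11   0.076 ] dia [0.0647 0.0685] 0.067 hlen 0.12 0.114 yaw 21.1 fromtip [0.6451 0.1078 0.0762]
d px (309, 324) rim [0.4649 0.0562 0.076 ] dia [0.042  0.0617] 0.067 hlen 0.0485 0.114 yaw -90.0 fromtip [ 0.4649 -0.0093  0.0692]
```

```bash
python3 -c "
from h import *; plan((.6465,.1085,.020),21)"
```

```text
t 15.425 at [0.6047 0.0951 0.1981] yaw 20.76 tilt [-0.0024 -0.0001] w 0.0855 gf 0.0
turn z -0.0042 = 1 x -0.0042;  shift tool 0.0438 0.0025 0.1781 = 4 x 0.0109 0.0006 0.0445
```

```bash
python3 -m jog '[[0,0,-0.004,0.0438,0.0025,0,100],[0,0,0,0,0,0.045,100],[0,0,0,0,0,0.045,100],[0,0,0,0,0,0.045,100],[0,0,0,0,0,0.030,100],[0,0,0,0,0,0.013,100],[0,0,0,0,0,0,100]]' 35
python3 -m jog '[[0,0,0,0,0,0,30],[0,0,0,0,0,0,30],[0,0,0,0,0,0,30],[0,0,0,0,0,0,30]]' 35
```

```text
time_s: 16.3
position: [0.6472, 0.1084, 0.0212]
tool_rot: [[0.934, 0.358, -0.001], [0.358, -0.934, -0.0], [-0.001, -0.0, -1.0]]
ft_force: [-0.1, -0.6, 0.1]
grip_width: 0.0856
gripper_force: 0.0
time_s: 16.8
position: [0.6482, 0.1089, 0.023]
tool_rot: [[0.933, 0.359, 0.003], [0.359, -0.933, -0.0], [0.003, 0.001, -1.0]]
ft_force: [-1.1, -0.2, 7.4]
grip_width: 0.0664
gripper_force: 40.2
```

```bash
python3 -m jog '[[0,0,0,0,0,-0.05,30],[0,0,0,0,0,-0.05,30],[0,0,0,0,0,-0.05,30],[0,0,0.145,0,0,0,30],[0,0,0.145,0,0,0,30],[0,0,0.145,0,0,0,30],[0,0,0,0,0,0,30]]'
python3 -c "
from h import *; plan((.416,-.180,.170),-3.9)"
```

```text
time_s: 17.68
position: [0.6472, 0.1089, 0.171]
tool_rot: [[0.998, -0.067, -0.001], [-0.067, -0.998, -0.0], [-0.001, 0.0, -1.0]]
ft_force: [-0.3, -0.3, -4.4]
grip_width: 0.0661
gripper_force: 42.1
t 17.675 at [0.6472 0.1089 0.171 ] yaw -3.83 tilt [-0.0005 -0.    ] w 0.0661 gf 42.09012687206268
turn z 0.0013 = 1 x 0.0013;  shift tool -0.2110 0.3040 0.0010 = 7 x -0.0301 0.0434 0.0001
```

```bash
python3 -m jog '[[0,0,0,-0.0301,0.0434,0,30],[0,0,0,-0.0301,0.0434,0,30],[0,0,0,-0.0301,0.0434,0,30],[0,0,0,-0.0301,0.0434,0,30],[0,0,0,-0.0301,0.0434,0,30],[0,0,0,-0.0301,0.0434,0,30],[0,0,0,-0.0301,0.0434,0,30],[0,0,0,0,0,0.04,30],[0,0,0,0,0,0.04,30],[0,0,0,0,0,0,30]]'
python3 -m jog '[[0,0,0,0,0,0.03,30],[0,0,0,0,0,0.01,30],[0,0,0,0,0,0,30],[0,0,0,0,0,0,30]]'
python3 -c "
from h import *; plan((.416,-.180,.045),-3.9)"
```

```text
time_s: 18.92
position: [0.4154, -0.1791, 0.0897]
tool_rot: [[0.998, -0.066, -0.004], [-0.066, -0.998, 0.003], [-0.004, -0.003, -1.0]]
ft_force: [0.7, 0.1, -3.1]
grip_width: 0.0663
gripper_force: 41.8
time_s: 19.42
position: [0.4171, -0.1802, 0.0523]
tool_rot: [[0.998, -0.068, 0.002], [-0.068, -0.998, -0.001], [0.002, 0.001, -1.0]]
ft_force: [0.1, 0.6, -4.1]
grip_width: 0.0661
gripper_force: 42.2
t 19.425 at [ 0.4171 -0.1802  0.0523] yaw -3.87 tilt [ 0.0016 -0.0012] w 0.0661 gf 42.1613734960556
turn z 0.0005 = 1 x 0.0005;  shift tool -0.0011 -0.0001 0.0073 = 1 x -0.0011 -0.0001 0.0073
```

```bash
python3 -m jog '[[0,0,0,0,0,0.004,30],[0,0,0,0,0,0.0025,30],[0,0,0,0,0,0.001,30],[0,0,0,0,0,0,30],[0,0,0,0,0,0,30]]'
```

```text
time_s: 20.05
position: [0.4166, -0.1799, 0.0449]
tool_rot: [[0.998, -0.068, 0.001], [-0.068, -0.998, -0.001], [0.001, 0.001, -1.0]]
ft_force: [-4.8, 2.8, 16.3]
grip_width: 0.0663
gripper_force: 44.2
```

```bash
python3 -m jog '[[0,0,0,0,0,-0.001,60],[0,0,0,0,0,0,100],[0,0,0,0,0,0,100],[0,0,0,0,0,0,100],[0,0,0,0,0,-0.04,100],[0,0,0,0,0,-0.06,100],[0,0,0,0,0,-0.06,100],[0,0,0,0,0,0,100]]'
python3 - <<'E'
from h import *
plan((.611,.268,.2),-20)
im=optics.get_image("wrist"); cv2.imwrite("pics/w4.png",im["pixels"][:,:,::-1])
E
```

```text
time_s: 21.05
position: [0.4179, -0.1808, 0.2085]
tool_rot: [[0.998, -0.068, 0.007], [-0.068, -0.998, -0.005], [0.007, 0.005, -1.0]]
ft_force: [-0.6, -0.3, -0.8]
grip_width: 0.0854
gripper_force: 0.0
t 21.05 at [ 0.4179 -0.1808  0.2085] yaw -3.89 tilt [ 0.007  -0.0055] w 0.0854 gf 0.0
turn z 0.2812 = 2 x 0.1406;  shift tool 0.0280 -0.4878 0.0085 = 9 x 0.0031 -0.0542 0.0009
```

View pics/w4.png

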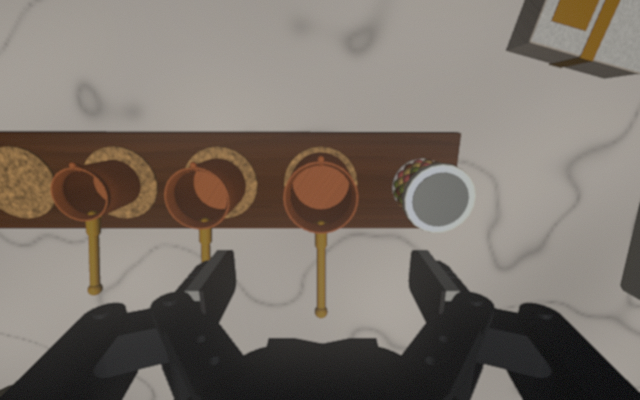

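Pot d stands on pad3 with its rim at (321,195) and its handle straight to (321,312). The other two pots are straight as well. Next is a.

```bash
python3 -m jog '[[0,0,0.1406,0,0,0,100],[0,0,0.1406,0,0,0,100],[0,0,0,0.003,-0.055,0,100],[0,0,0,0.003,-0.055,0,100],[0,0,0,0.003,-0.055,0,100],[0,0,0,0.003,-0.055,0,100],[0,0,0,0.003,-0.055,0,100],[0,0,0,0.003,-0.055,0,100],[0,0,0,0.003,-0.055,0.005,100],[0,0,0,0.003,-0.055,0.005,100]]'
python3 -m jog '[[0,0,0,0.003,-0.048,0,100],[0,0,0,0,0,0,100],[0,0,0,0,0,0,100]]'
python3 - <<'E'
from h import *
pots("a"); plan((.6495,.2573,.004),-20)
E
```

```text
time_s: 22.35
position: [0.5896, 0.227, 0.1924]
tool_rot: [[0.94, -0.342, -0.003], [-0.342, -0.94, -0.001], [-0.003, 0.002, -1.0]]
ft_force: [1.3, -0.3, 0.5]
grip_width: 0.0854
gripper_force: 0.0
time_s: 22.72
position: [0.6084, 0.2689, 0.193]
tool_rot: [[0.94, -0.342, -0.003], [-0.342, -0.94, -0.001], [-0.002, 0.002, -1.0]]
ft_force: [0.6, 0.0, 0.1]
grip_width: 0.0853
gripper_force: 0.0
a px (314, 143) rim [0.653  0.2591 0.048 ] dia [0.0435 0.0474] 0.046 hlen 0.0948 0.089 yaw -15.9 fromtip [0.6474 0.2607 0.0484]
a px (190, 256) rim [0.586  0.4262 0.048 ] dia [0.0446 0.0886] 0.046 hlen 0.04 0.089 yaw -96.3 fromtip [0.5807 0.3775 0.0394]
a px (572, 272) rim [0.424  0.0415 0.048 ] dia [0.0626 0.1178] 0.046 hlen 0.0805 0.089 yaw -116.1 fromtip [0.4203 0.0339 0.0473]
a px (149, 289) rim [0.5655 0.4881 0.048 ] dia [0.0466 0.0648] 0.046 hlen 0.0251 0.089 yaw 72.2 fromtip [0.5851 0.5489 0.0302]
t 22.775 at [0.6085 0.2685 0.1936] yaw -20.06 tilt [-0.002  -0.0008] w 0.0856 gf 0.0
turn z -0.0010 = 1 x -0.0010;  shift tool 0.0424 -0.0035 0.1896 = 4 x 0.0106 -0.0009 0.0474
```

```bash
python3 -c "
from h import *; plan((.649,.2603,.004),-16.3)"
```

```text
t 22.775 at [0.6085 0.2685 0.1936] yaw -20.06 tilt [-0.002  -0.0008] w 0.0856 gf 0.0
turn z -0.0656 = 1 x -0.0656;  shift tool 0.0412 -0.0035 0.1896 = 4 x 0.0103 -0.0009 0.0474
```

```bash
python3 -m jog '[[0,0,-0.0656,0,0,0,100],[0,0,0,0.0412,-0.0035,0.02,100],[0,0,0,0,0,0.055,100],[0,0,0,0,0,0.055,100],[0,0,0,0,0,0.040,100],[0,0,0,0,0,0.019,100],[0,0,0,0,0,0,100]]' 30
python3 -m jog '[[0,0,0,0,0,0,15],[0,0,0,0,0,0,15],[0,0,0,0,0,0,15],[0,0,0,0,0,0,15],[0,0,0,0,0,0,15],[0,0,0,0,0,0,15]]' 30
```

```text
time_s: 23.65
position: [0.6493, 0.2606, 0.0053]
tool_rot: [[0.96, -0.281, -0.001], [-0.281, -0.96, -0.0], [-0.001, 0.001, -1.0]]
ft_force: [0.6, -0.3, 0.7]
grip_width: 0.0856
gripper_force: 0.0
time_s: 24.4
position: [0.6501, 0.2614, 0.0073]
tool_rot: [[0.96, -0.28, 0.002], [-0.28, -0.96, 0.0], [0.002, -0.001, -1.0]]
ft_force: [-1.6, -0.8, 5.9]
grip_width: 0.0456
gripper_force: 30.6
```

```bash
python3 -m jog '[[0,0,0,0,0,-0.05,15],[0,0,0,0,0,-0.05,15],[0,0,0,0,0,-0.04,15],[0,0,-0.108,0,0,0,15],[0,0,-0.108,0,0,0,15],[0,0,0,0,0,0,15]]'
python3 -c "
from h import *; plan((.439,.165,.145),-3.9)"
```

```text
time_s: 25.15
position: [0.6493, 0.2613, 0.1458]
tool_rot: [[0.998, -0.069, 0.0], [-0.069, -0.998, 0.0], [0.0, -0.0, -1.0]]
ft_force: [0.8, -0.0, -0.7]
grip_width: 0.0455
gripper_force: 31.3
t 25.15 at [0.6493 0.2613 0.1458] yaw -3.93 tilt [0. 0.] w 0.0455 gf 31.349297761917114
turn z -0.0005 = 1 x -0.0005;  shift tool -0.2032 0.1104 0.0008 = 5 x -0.0406 0.0221 0.0002
```

```bash
python3 -m jog '[[0,0,0,-0.0406,0.0221,0,15],[0,0,0,-0.0406,0.0221,0,15],[0,0,0,-0.0406,0.0221,0,15],[0,0,0,-0.0406,0.0221,0,15],[0,0,0,-0.0406,0.0221,0,15],[0,0,0,0,0,0.04,15],[0,0,0,0,0,0.04,15],[0,0,0,0,0,0.022,15],[0,0,0,0,0,0.008,15],[0,0,0,0,0,0,15]]'
python3 -c "
from h import *; plan((.439,.165,.0293),-3.9)"
```

```text
time_s: 26.4
position: [0.4396, 0.1648, 0.0359]
tool_rot: [[0.998, -0.069, 0.0], [-0.069, -0.998, 0.0], [0.0, -0.0, -1.0]]
ft_force: [0.6, -0.2, -0.4]
grip_width: 0.0451
gripper_force: 31.5
t 26.4 at [0.4396 0.1648 0.0359] yaw -3.93 tilt [0.0002 0.    ] w 0.0451 gf 31.47620379924774
turn z -0.0005 = 1 x -0.0005;  shift tool -0.0006 -0.0001 0.0066 = 1 x -0.0006 -0.0001 0.0066
```

```bash
python3 -m jog '[[0,0,0,0,0,0.004,15],[0,0,0,0,0,0.002,15],[0,0,0,0,0,0.001,15],[0,0,0,0,0,0,15]]'; python3 -m jog '[[0,0,0,0,0,0,60],[0,0,0,0,0,0,100],[0,0,0,0,0,0,100],[0,0,0,0,0,0,100],[0,0,0,0,0,-0.04,100],[0,0,0,0,0,-0.06,100],[0,0,0,0,0,-0.06,100],[0,0,0,0,0,0,100],[0,0,0,0,0,0,100]]'
python3 - <<'E'
from h import *
plan((.35,0,.3),-3.9)
im=optics.get_image("wrist"); cv2.imwrite("pics/w5.png",im["pixels"][:,:,::-1])
im=optics.get_image("top"); cv2.imwrite("pics/t5.png",im["pixels"][:,:,::-1])
E
```

```text
time_s: 26.9
position: [0.4396, 0.1648, 0.0293]
tool_rot: [[0.998, -0.068, 0.001], [-0.068, -0.998, 0.0], [0.001, -0.0, -1.0]]
ft_force: [-1.9, -1.7, 4.9]
grip_width: 0.0453
gripper_force: 32.1
time_s: 28.02
position: [0.4389, 0.1647, 0.1881]
tool_rot: [[0.998, -0.068, -0.001], [-0.068, -0.998, -0.0], [-0.001, 0.0, -1.0]]
ft_force: [-0.7, 0.3, -0.2]
grip_width: 0.0852
gripper_force: 0.0
t 28.025 at [0.4389 0.1647 0.1881] yaw -3.88 tilt [-0.001  -0.0001] w 0.0852 gf 0.0
turn z 0.0003 = 1 x 0.0003;  shift tool -0.0775 0.1704 -0.1119 = 4 x -0.0194 0.0426 -0.0280
```

View pics/w5.png

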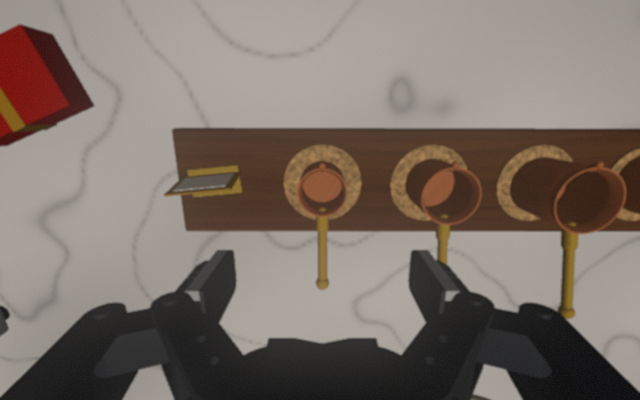

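Pot a stands on pad0 with its rim at (322,190), its handle end at (322,284), and the card untouched at (205,182). I'll pull back higher for one measured check of the whole row.

```bash
python3 -m jog '[[0,0,0,0,0,-0.055,100],[0,0,0,0,0,-0.055,100],[0,0,0,0,0.043,-0.03,100],[0,0,0,-0.01,0.043,-0.02,100],[0,0,0,-0.01,0.043,-0.02,100],[0,0,0,-0.01,0.043,-0.02,100],[0,0,0,0,0,0,100],[0,0,0,0,0,0,100]]'
python3 - <<'E'
from h import *
im=optics.get_image("wrist"); v=im["pixels"][:,:,::-1].copy()
ex=np.array([.9977,-.0682]); X=[(.4393,.1649),(.4315,.0503),(.4235,-.0644),(.4158,-.1797)]
hs=blobs(im,(13,110,40),(25,255,255),60)
for n,p in zip("abcd",X):
    for st,c,m in blobs(im,(0,90,40),(10,255,255),150):
        hull=cv2.convexHull(np.argwhere(m)[:,::-1].astype(np.int32)); e=cv2.fitEllipse(hull); w=ray(im,[e[0]],.022+H[n])[0]
        if np.hypot(*(w[:2]-p))<.045:
            hm=min(hs,key=lambda t:np.hypot(*(t[1]-e[0])))[2]; hp=np.argwhere(hm)[:,::-1]; d=np.hypot(*(hp-e[0]).T); t=hp[d>d.max()-2].mean(0); T=ray(im,[t],.022+HE[n][0])[0][:2]
            q=w[:2]-T; print(n,np.round(e[0]),"rim-pad",(w[:2]-p).round(4),"tip-axis-pad",(T+ex*HE[n][1]-p).round(4),"yaw",np.degrees(np.arctan2(q[1],q[0])).round(1),"hlen",np.hypot(*q).round(4))
cv2.imwrite("pics/w6.png",v)
s=observe(); print(s["time_s"],s["position"],s["grip_width"],s["gripper_force"])
E
```

```text
time_s: 29.12
position: [0.398, -0.0045, 0.3875]
tool_rot: [[0.998, -0.068, -0.002], [-0.068, -0.998, 0.001], [-0.002, -0.001, -1.0]]
ft_force: [0.1, -0.0, -0.3]
grip_width: 0.0851
gripper_force: 0.0
a [213. 139.] rim-pad [ 0.0039 -0.0061] tip-axis-pad [-0.0005 -0.0018] yaw -6.4 hlen 0.0938
b [285. 141.] rim-pad [ 0.0029 -0.0028] tip-axis-pad [-0.0019 -0.0007] yaw -4.9 hlen 0.1029
c [362. 144.] rim-pad [-0.0004 -0.0029] tip-axis-pad [-0.0042 -0.0004] yaw -5.0 hlen 0.1099
d [440. 140.] rim-pad [0.0053 0.0022] tip-axis-pad [0.1198 0.053 ] yaw -90.7 hlen 0.0586
29.175 [ 0.39796521 -0.0041562   0.38749279] 0.08508965699309995 0.0
```

View pics/w6.png

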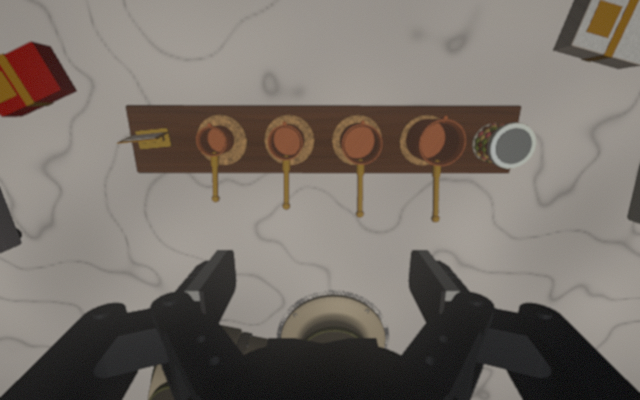

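The whole row is in order with handles square: pots at (213,139), (285,141), (362,144) and (440,140), and handle ends at (215,199), (286,206), (360,213) and (435,219). Offsets from the rests are about 6 mm or less. The tip check for d locked onto another blob, but its rim reading and the picture agree. The card and tub stand where they were, so I'm handing in.

```bash
python3 -c "
from rig import job; print(job.close_job())"
```

```text
the job is handed in; nothing more can be done
None
```

The job is handed in at about 29 s (no verdict was shown): all four pots stand on their rests in size order, smallest by the card and largest by the tub, within about 7 mm of centre by the last measurement, with handles towards the robot; the card and tub look undisturbed, and pot d's handle was checked only by eye.

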